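Set out the sample dishes for a grain purity count

ROBOT

A 7-joint arm with a two-finger parallel gripper is mounted at the origin on the work surface. World frame = base frame: x ahead of the robot, y to its left, z up, the work surface at z = 0. Lengths are in m, angles in rad, forces in N, time in s.
With the tool pointing down it reaches from about 0.425 to 0.925 m from the base axis. Payload 6.8 kg.
Tool frame: the origin (TCP) lies on the centre line of the jaws, within the pads' length; the fingertips stand 17 mm ahead of it and the grasp point (between the pads) lies 2 mm behind it (nose_length is the distance from the TCP to the fingertips, in m); z points along the fingers, x is the direction in which the jaws open and shut, and the axes are right-handed (so a half turn about z gives the same grasp; the last joint's range is limited). The gripper opens to 85 mm and grips with 20 to 120 N. Pads are 22 mm wide; open, the fingers measure 114 mm over their backs; the gripper's body (76 mm by 85 mm) begins 54 mm behind the grasp point. The pads swing forward as they close: fully open they stand 13 mm farther back than shut.
Start: joints at [1.235, 0.477, 0.022, 1.555, -0.011, 1.109, -0.083], TCP at [0.152, -0.658, 0.248] pointing down, gripper open.
Joint ranges: [-2.96, 2.96], [-0.34, 2.1], [-1.41, 1.46], [0.24, 2.44], [-1.37, 4.51], [0.17, 1.92], [-2.96, 2.96]. Speed limits (rad/s): [2.39, 2.39, 3.14, 3.14, 3.14, 3.14, 3.14].

INTERFACE

Orientations are given as a unit quaternion [w, x, y, z].
In Python, from station import * gives the robot as it stands.
- The arm moves only by the tool send_rows, never from a script. Its argument "commands" is a list of rows, each an object with "translation": the shift along the tool's x, y, z in m, a list of three; "rot": the turn, a rotation vector about the tool's x, y, z in degrees, a list of three; "grip": the finger opening in m, from 0 to 0.0854. In form: [{"translation": [tx, ty, tz], "rot": [rx, ry, rz], "grip": grip}, ...]. A call has exactly 5 rows; each row shifts and turns the commanded pose from where the row before left it, along the tool's axes as they then stand; what a row does not reach is not made up. A row lasts 1/12 s, in which the tool goes at most 41.7 mm and 7.16 degrees, less where a joint would pass 70% of its speed; a pose out of reach is approached as far as the arm can. A call with a gripper value outside its range is refused whole. The fingers move at their own pace and stop on an object; "force" is the grip in N (left out, the last holds). Time passes only in rows, so rows that do not move let the fingers close, or fill a call up. It gives the time, the measured TCP pose, the force and the opening at its end, in the units of the state.
- get_obs(): the state, without advancing time (a new reading comes with each control period).
- read_camera(name): name is "side" or "top" or "wrist"; returns a dict with "pixels" (384x512x3 uint8, red, green, blue), "depth" (384x512 float32, m along the optical axis (not along the pixel's ray), 0 where there is no reading), "mtx" (3x3 intrinsics, pixels), "dist" ([k1, k2, p1, p2, k3] as OpenCV has them; the pictures are not rectified), "extrinsics" (4x4, takes a point from camera to world coordinates). Camera axes: x right, y up, looking along -z (the intrinsics and any distortion apply to the point x, -y, -z); pixel columns grow to the right and rows downward; lengths in m; the calibration is good to about 2 mm. A picture is of the moment at which its call begins.
- hand_in(): hands the job in, once; it reports no verdict.
The state is a dict: "t": time; "q": joint angles; "joint_vel": joint speeds; "joint_torque": joint torques, N m; "eef_pos": TCP position; "tool_rot": TCP orientation; "contact_force": force on the tool from outside, world axes, zero at the start; "torque": the same for the moment, N m; "gripper_width": opening from 0.0 (shut) to 1.0 (fully open).
Only numpy, scipy, OpenCV 4.12 (cv2) and the standard library are available. Lean on these libraries where they do the work, as an engineer would, in place of code of your own. Each camera call takes 0.05 s, during which the arm holds its last target.

TASK

Set out the grain-sorting station: put each blue and orange sample dish upright on the pad whose printed outline has the same colour and shape, centred within the outline, with the rectangular dishes lying the same way as their outlines. The blue round dish sits nested in a white spare dish: lift it out without taking the white one along, and leave the white dish and the grey jar standing where they are.

Things in the scene. Friction and masses are not known exactly. Their poses are not given: they have to be found in the camera images.
- blue_round_dish: blue round footed sample dish: foot 52 mm across, 20 mm high; wider upright rim 60 mm across from 20 to 40 mm above the underside; hollow 55 mm across, 18 mm deep. Starts nested in the white dish: foot in its hollow (1.5 mm play all round), underside 22 mm above the white one's, rim wholly above the white rim. Origin: centre of the underside, z up. About 50 g.
- orange_round_dish: orange round footed sample dish: foot 52 mm across, 20 mm high; wider upright rim 60 mm across from 20 to 40 mm above the underside; hollow 55 mm across, 18 mm deep. Stands on the bench. Origin: centre of the underside, z up. About 50 g.
- blue_oblong_dish: rectangular footed blue sample dish: a foot 60 x 42 mm, 20 mm high, carries a wider upright rim 68 mm long (x) by 50 mm wide (y), walls 3 mm, from 20 to 40 mm above the underside; open hollow 18 mm deep. Stands on the bench. Origin: centre of the underside; x along its long side, z up. About 60 g.
- orange_oblong_dish: rectangular footed orange sample dish: a foot 60 x 42 mm, 20 mm high, carries a wider upright rim 68 mm long (x) by 50 mm wide (y), walls 3 mm, from 20 to 40 mm above the underside; open hollow 18 mm deep. Stands on the bench. Origin: centre of the underside; x along its long side, z up. About 60 g.
- spare_dish: white spare round footed sample dish: foot 52 mm across, 20 mm high; wider upright rim 68 mm across from 20 to 40 mm above the underside; hollow 55 mm across, 18 mm deep. Stands loose on the bench under the blue round dish and is to stay there. Origin: centre of the underside, z up. About 80 g.
- blue_round_pad: round white pad, 88 mm across, 3 mm thick, fixed to the bench, with a round blue outline (a band 64 to 78 mm across) printed on its flat top. Origin: centre of its underside, 3 mm below its top.
- orange_round_pad: round white pad, 88 mm across, 3 mm thick, fixed to the bench, with a round orange outline (a band 64 to 78 mm across) printed on its flat top. Origin: centre of its underside, 3 mm below its top.
- blue_oblong_pad: rectangular white pad, 96 mm (x) by 78 mm (y), 3 mm thick, fixed to the bench, with a rectangular blue outline (inside 72 x 54 mm, outside 86 x 68 mm) printed on its flat top. Origin: centre of its underside, 3 mm below its top; x along its long side, z up.
- orange_oblong_pad: rectangular white pad, 96 mm (x) by 78 mm (y), 3 mm thick, fixed to the bench, with a rectangular orange outline (inside 72 x 54 mm, outside 86 x 68 mm) printed on its flat top. Origin: centre of its underside, 3 mm below its top; x along its long side, z up.
- jar: closed grey sample jar with a green screw cap, 54 mm across, 68 mm high, loose on the bench among the dishes and pads; to be left alone. Origin: centre of the underside. About 220 g.
Mind the look-alikes: they are no part of the job. What is shaped like the blue_oblong_pad but black or green is not meant.

How it is judged:
At the end, for the whole second after the job is handed in: Each coloured dish rests upright (0.1 rad) and released on the pad of its own colour and shape, centre within 12 mm of the pad's, rectangular ones within 0.25 rad of the outline (either way round); the white dish and the jar stand upright within 25 mm of their start (horizontal distance between blue_round_dish and blue_round_pad below 0.012 m and z of blue_round_dish in the frame of blue_round_pad between -0.002 and 0.007 m and angle between each of blue_round_dish, orange_round_dish, blue_oblong_dish, orange_oblong_dish, spare_dish, jar's own z axis and vertical below 0.1 rad and linear speed of each of blue_round_dish, orange_round_dish, blue_oblong_dish, orange_oblong_dish, spare_dish, jar below 0.02 m/s and angular speed of each of blue_round_dish, orange_round_dish, blue_oblong_dish, orange_oblong_dish below 0.2 rad/s and horizontal distance between orange_round_dish and orange_round_pad below 0.012 m and z of orange_round_dish in the frame of orange_round_pad between -0.002 and 0.007 m and horizontal distance between blue_oblong_dish and blue_oblong_pad below 0.012 m and z of blue_oblong_dish in the frame of blue_oblong_pad between -0.002 and 0.007 m and angle between the x axis of blue_oblong_dish and the x axis of blue_oblong_pad, either way round below 0.25 rad and horizontal distance between orange_oblong_dish and orange_oblong_pad below 0.012 m and z of orange_oblong_dish in the frame of orange_oblong_pad between -0.002 and 0.007 m and angle between the x axis of orange_oblong_dish and the x axis of orange_oblong_pad, either way round below 0.25 rad and distance of each of spare_dish, jar from where it was at the start of the episode below 0.025 m); the robot touches nothing.
It fails at once if the white spare dish is carried up or pushed more than 40 mm (height (world z) of spare_dish above 0.015 m or distance of spare_dish from where it was at the start of the episode above 0.04 m).
It fails at once if the jar is knocked over or pushed more than 40 mm (distance of jar from where it was at the start of the episode above 0.04 m or angle between jar's own z axis and vertical above 0.5 rad).
It also fails if it takes over 109 s, if anything falls off the work surface, if the arm or the gripper's body presses on something with over 40 N, if the wrist force passes 120 N, or if a joint passes its speed limit or range.

## Working session

There is one attempt and no reset: what is moved stays moved. The work goes in short steps, Python scripts to look and compute and a tool call to move; the robot and the scene stay as the last step left them, time stands still between calls to the robot, and variables do not carry over. Pictures are saved under pics/ and viewed, and the job is handed in when it is done.

Besides the shell and the picture viewer there is one more tool, called after "Emit:" by a JSON object that holds its "api" and its "payload". send_rows: Moves the arm, as the interface text tells. Its arguments: {"type":"object","properties":{"commands":{"type":"array","items":{"type":"object","properties":{"translation":{"type":"array","items":{"type":"number"}},"rot":{"type":"array","items":{"type":"number"}},"grip":{"type":"number"}}}},"force":{"type":"number"}},"required":["commands"]}

```bash
ls; mkdir -p pics
python3 - <<'E'
from station import *
import cv2,numpy as np
o=get_obs(); print({k:np.round(v,3) for k,v in o.items()})
for n in ("top","side","wrist"):
    c=read_camera(n); cv2.imwrite(f"pics/{n}0.png",c["pixels"][:,:,::-1]); np.savez(f"{n}0.npz",**c)
    print(n,c["mtx"].round(1).tolist(),np.round(c["dist"],3),c["extrinsics"].round(3).tolist())
E
```

```text
pics
{'t': np.float64(0.0), 'q': array([ 1.235,  0.478,  0.022,  1.556, -0.012,  1.109, -0.083]), 'joint_vel': array([-0.   , -0.   ,  0.   ,  0.   , -0.002,  0.   ,  0.002]), 'joint_torque': array([-1.0000e-03, -5.9645e+01,  1.6080e+00, -2.8120e+01,  1.2000e-02,
        9.0000e-03,  0.0000e+00]), 'eef_pos': array([ 0.152, -0.657,  0.247]), 'tool_rot': array([-0.001,  0.783, -0.622, -0.001]), 'contact_force': array([ 0.399, -0.37 ,  0.025]), 'torque': array([ 0.014, -0.041,  0.012]), 'gripper_width': np.float64(0.999)}
top [[423.1, 0.0, 258.4], [0.0, 423.1, 195.6], [0.0, 0.0, 1.0]] [-0.145  0.     0.     0.     0.   ] [[-0.013, 0.997, -0.078, 0.448], [-1.0, -0.014, -0.011, -0.042], [-0.012, 0.078, 0.997, 1.264], [0.0, 0.0, 0.0, 1.0]]
side [[413.5, 0.0, 255.6], [0.0, 413.5, 188.7], [0.0, 0.0, 1.0]] [0.009 0.    0.    0.    0.   ] [[-0.852, 0.285, -0.438, -0.016], [-0.522, -0.423, 0.741, 0.853], [0.026, 0.86, 0.509, 0.676], [0.0, 0.0, 0.0, 1.0]]
wrist [[278.5, 0.0, 252.2], [0.0, 278.5, 193.8], [0.0, 0.0, 1.0]] [-0.028  0.     0.     0.     0.   ] [[0.226, 0.94, 0.256, 0.218], [-0.974, 0.218, 0.058, -0.643], [-0.001, -0.263, 0.965, 0.373], [0.0, 0.0, 0.0, 1.0]]
```

View pics/top0.png

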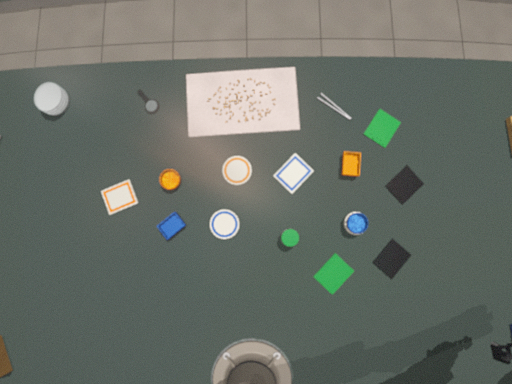

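View pics/side0.png

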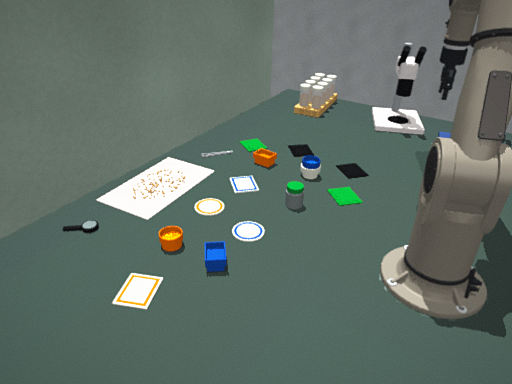

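View pics/wrist0.png

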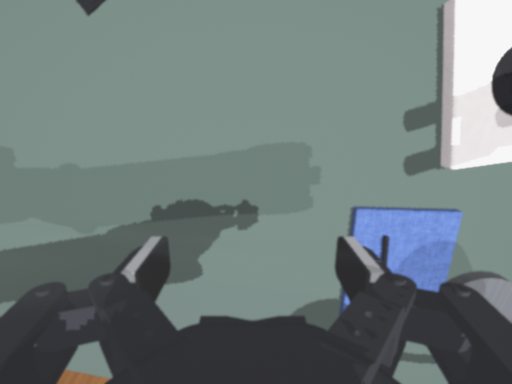

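The top view shows everything. Blue is at (172,226) oblong dish, (224,224) round pad, (294,173) oblong pad and (356,223) nested dish. Orange is at (119,197) oblong pad, (170,180) round dish, (237,170) round pad and (351,164) oblong dish. The jar is at (290,238). I'll measure these next.

```bash
cat > h.py <<'E'
import numpy as np,cv2
def ray(c,uv,z):
    uv=np.asarray(uv,float).reshape(-1,1,2)
    p=cv2.undistortPoints(uv,c["mtx"],c["dist"]).reshape(-1,2)
    d=np.c_[p[:,0],-p[:,1],-np.ones(len(p))]@c["extrinsics"][:3,:3].T
    o=c["extrinsics"][:3,3]; s=(z-o[2])/d[:,2]
    return o+d*s[:,None]
def mask(c,col):
    hsv=cv2.cvtColor(np.ascontiguousarray(c["pixels"]),cv2.COLOR_RGB2HSV)
    lo,hi={"blue":((100,90,50),(130,255,255)),"orange":((5,110,80),(28,255,255)),"green":((45,100,40),(80,255,255))}[col]
    return cv2.inRange(hsv,lo,hi)
E
python3 - <<'E'
from h import *
from scipy.optimize import least_squares
def circ(P):
    A=np.c_[2*P,np.ones(len(P))]; s=np.linalg.lstsq(A,(P**2).sum(1),rcond=None)[0]
    return s[:2],np.sqrt(s[2]+s[0]**2+s[1]**2)
for cam,minA in (("top",60),("side",60)):
    c=dict(np.load(cam+"0.npz"))
    for col in ("blue","orange","green"):
        m=mask(c,col)
        m=cv2.morphologyEx(m,cv2.MORPH_CLOSE,np.ones((3,3)))
        cs,_=cv2.findContours(m,cv2.RETR_EXTERNAL,cv2.CHAIN_APPROX_NONE)
        for k in cs:
            if cv2.contourArea(k)<minA: continue
            uv=k[:,0]; print(cam,col,uv.mean(0).round(0),cv2.contourArea(k),end=" ")
            for z in (.003,.04,.062):
                P=ray(c,uv,z)[:,:2]
                r=cv2.minAreaRect((P*1000).astype(np.float32))
                print(z,"rect",np.round(r[0],0),np.round(r[1],0),round(r[2],1),"circ",(circ(P)[0]*1000).round(0),round(circ(P)[1]*2000),end=" | ")
            print()
E
```

```text
top blue [357. 223.] 314.0 0.003 rect [ 462. -324.] [64. 57.] 88.9 circ [ 461. -324.] 60 | 0.04 rect [ 462. -316.] [62. 55.] 88.9 circ [ 461. -316.] 59 | 0.062 rect [ 462. -311.] [61. 54.] 88.9 circ [ 460. -311.] 58 | 
top blue [224. 224.] 451.0 0.003 rect [464.  75.] [72. 72.] 89.4 circ [464.  75.] 72 | 0.04 rect [463.  72.] [70. 69.] 89.4 circ [464.  72.] 70 | 0.062 rect [463.  70.] [68. 68.] 89.4 circ [463.  70.] 68 | 
top blue [171. 225.] 437.5 0.003 rect [461. 237.] [57. 76.] 38.7 circ [461. 236.] 73 | 0.04 rect [461. 228.] [56. 74.] 38.7 circ [461. 228.] 71 | 0.062 rect [461. 224.] [55. 72.] 38.7 circ [461. 223.] 70 | 
top orange [  3. 357.] 227.0 0.003 rect [ 40. 787.] [ 42. 134.] 86.1 circ [ 39. 807.] 86 | 0.04 rect [ 52. 763.] [ 40. 130.] 86.1 circ [ 51. 782.] 83 | 0.062 rect [ 59. 749.] [ 40. 127.] 86.1 circ [ 58. 767.] 82 | 
top orange [119. 197.] 526.5 0.003 rect [550. 398.] [66. 84.] 21.0 circ [550. 398.] 83 | 0.04 rect [547. 385.] [64. 82.] 21.0 circ [547. 385.] 81 | 0.062 rect [545. 377.] [63. 80.] 21.0 circ [545. 377.] 79 | 
top orange [169. 179.] 338.5 0.003 rect [60
[... 2774 characters left out ...]
 5.9 circ [ 663. -834.] 227 | 
side green [344. 196.] 411.5 0.003 rect [ 312. -246.] [ 83. 103.] 46.0 circ [ 311. -246.] 104 | 0.04 rect [ 293. -186.] [78. 98.] 46.0 circ [ 293. -186.] 98 | 0.062 rect [ 283. -150.] [76. 94.] 46.0 circ [ 282. -150.] 95 | 
side green [295. 187.] 166.5 0.003 rect [ 463. -207.] [52. 79.] 27.8 circ [ 464. -207.] 70 | 0.04 rect [ 437. -149.] [49. 75.] 27.8 circ [ 437. -149.] 66 | 0.062 rect [ 421. -114.] [48. 72.] 27.8 circ [ 422. -114.] 64 | 
side green [253. 144.] 210.0 0.003 rect [ 750. -408.] [ 84. 107.] 56.8 circ [ 751. -408.] 104 | 0.04 rect [ 708. -339.] [ 79. 101.] 56.8 circ [ 709. -338.] 98 | 0.062 rect [ 682. -298.] [76. 98.] 56.8 circ [ 684. -297.] 95 |
```

Run:
```python
from h import *
for cam,(x0,y0,x1,y1) in (("top",(268,148,320,198)),("side",(222,168,265,198))):
    c=dict(np.load(cam+"0.npz"))
    hsv=cv2.cvtColor(c["pixels"],cv2.COLOR_RGB2HSV)
    m=np.zeros(hsv.shape[:2],np.uint8)
    g=c["pixels"].astype(int)
    mm=(g.max(2)>110).astype(np.uint8)*255
    for nm,q in (("white",mm),("blue",cv2.inRange(hsv,(100,60,60),(130,255,255)))):
        m[:]=0; m[y0:y1,x0:x1]=q[y0:y1,x0:x1]
        k=np.array(np.nonzero(m)[::-1]).T
        P=ray(c,k,.003)[:,:2]*1000
        r=cv2.minAreaRect(P.astype(np.float32)); print(cam,nm,len(k),np.round(r[0]),np.round(r[1]),r[2])
c=dict(np.load("top0.npz"));cv2.imwrite("pics/crop.png",cv2.resize(c["pixels"][130:290,90:420,::-1],None,fx=2.4,fy=2.4,interpolation=cv2.INTER_CUBIC))
```

```text
top white 1483 [ 616. -130.] [144. 149.] 89.26557922363281
top blue 135 [ 615. -134.] [64. 84.] 44.120025634765625
side white 519 [ 620. -142.] [144. 192.] 34.320777893066406
side blue 86 [ 615. -134.] [67. 89.] 43.60209274291992
```

View pics/crop.png

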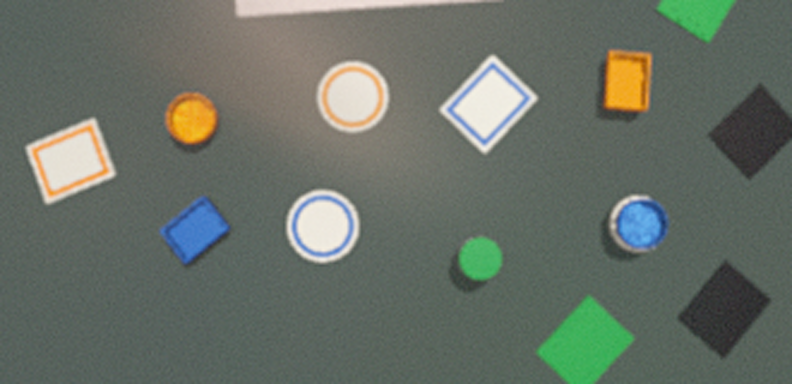

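Emit:
{"api": "send_rows", "payload": {"commands": [{"translation": [-0.0178, -0.0253, 0.003], "rot": [0, 0, 0], "grip": 0.085}, {"translation": [-0.0178, -0.0253, 0.003], "rot": [0, 0, 0], "grip": 0.085}, {"translation": [-0.0178, -0.0253, 0.003], "rot": [0, 0, 0], "grip": 0.085}, {"translation": [-0.0178, -0.0253, 0.003], "rot": [0, 0, 0], "grip": 0.085}, {"translation": [-0.0178, -0.0253, 0.003], "rot": [0, 0, 0], "grip": 0.085}]}}

```text
t: 0.57
eef_pos: [0.2562, -0.5409, 0.2329]
tool_rot: [-0.0, 0.783, -0.622, -0.0]
contact_force: [0.5, 0.3, -0.1]
gripper_width: 0.995
```

Emit:
{"api": "send_rows", "payload": {"commands": [{"translation": [-0.0178, -0.0253, 0.003], "rot": [0, 0, 0], "grip": 0.085}, {"translation": [-0.0178, -0.0253, 0.003], "rot": [0, 0, 0], "grip": 0.085}, {"translation": [-0.0178, -0.0253, 0.003], "rot": [0, 0, 0], "grip": 0.085}, {"translation": [-0.0178, -0.0253, 0.003], "rot": [0, 0, 0], "grip": 0.085}, {"translation": [-0.0178, -0.0253, 0.003], "rot": [0, 0, 0], "grip": 0.085}]}}

```text
t: 0.98
eef_pos: [0.3593, -0.4257, 0.218]
tool_rot: [0.0, 0.783, -0.622, -0.0]
contact_force: [0.3, 0.3, -0.4]
gripper_width: 0.998
```

Emit:
{"api": "send_rows", "payload": {"commands": [{"translation": [-0.0178, -0.0253, 0.003], "rot": [0, 0, 0], "grip": 0.085}, {"translation": [-0.0178, -0.0253, 0.003], "rot": [0, 0, 0], "grip": 0.085}, {"translation": [-0.0178, -0.0253, 0.003], "rot": [0, 0, 0], "grip": 0.085}, {"translation": [-0.0178, -0.0253, 0.003], "rot": [0, 0, 0], "grip": 0.085}, {"translation": [-0.0178, -0.0253, 0.003], "rot": [0, 0, 0], "grip": 0.085}]}}

```text
t: 1.4
eef_pos: [0.4625, -0.3105, 0.203]
tool_rot: [0.0, 0.783, -0.622, -0.0]
contact_force: [0.2, -0.5, 0.2]
gripper_width: 0.995
```

```bash
cat > look.py <<'E'
import sys
from station import *
from h import *
from scipy.spatial.transform import Rotation as R
def pose():
    o=get_obs(); q=o["tool_rot"]; M=R.from_quat([q[1],q[2],q[3],q[0]]).as_matrix()
    return o,M
def go(x,y,z=None,yaw=None):
    o,M=pose(); p=o["eef_pos"]
    d=np.array([x-p[0],y-p[1],(z-p[2]) if z is not None else 0]); 
    cy=np.degrees(np.arctan2(M[1,0],M[0,0]))
    print("pos",p.round(4),"yaw",cy.round(1),"tilt",np.degrees(np.arccos(-M[2,2])).round(2),"tool shift",(M.T@d).round(4), "" if yaw is None else f"rotz {-(yaw-cy):.1f}")
def snap(name,fn,col,z,minA=300):
    c=read_camera(name); cv2.imwrite(f"pics/{fn}.png",c["pixels"][:,:,::-1])
    m=mask(c,col); m=cv2.morphologyEx(m,cv2.MORPH_CLOSE,np.ones((3,3)))
    cs,_=cv2.findContours(m,cv2.RETR_EXTERNAL,cv2.CHAIN_APPROX_NONE)
    for k in cs:
        if cv2.contourArea(k)<minA: continue
        P=ray(c,k[:,0],z)[:,:2]*1000; r=cv2.minAreaRect(P.astype(np.float32)); e=cv2.minEnclosingCircle(P.astype(np.float32))
        print(col,k[:,0].mean(0).round(),"rect",np.round(r[0],1),np.round(r[1],1),round(r[2],1),"encl",np.round(e[0],1),round(e[1]*2,1))
    return c
E
python3 - <<'E'
from look import *
go(.461,-.311,.06)
snap("wrist","w1","blue",.062)
o,_=pose(); print(o["t"],o["contact_force"],o["gripper_width"])
E
```

```text
pos [ 0.4625 -0.3105  0.203 ] yaw -77.0 tilt 0.02 tool shift [0.0002 0.0015 0.143 ] 
blue [251. 189.] rect [ 461.2 -309.9] [60.9 59. ] 30.0 encl [ 461.5 -310.5] 61.9
blue [117.  23.] rect [ 579.  -168.6] [39.6 82.7] 12.0 encl [ 596.8 -164.8] 82.7
1.45 [3.50535394 4.7893605  0.10288592] 0.9977031566330807
```

View pics/w1.png

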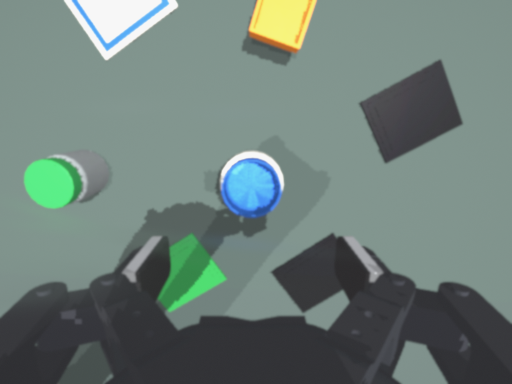

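The wrist view puts the nested blue dish at pixel (251,189), which is (0.461,-0.310). Both views agree. I'll go down to a TCP height of 0.060, keeping the tips above the white rim.

Emit:
{"api": "send_rows", "payload": {"commands": [{"translation": [0, 0.001, 0.035], "rot": [0, 0, 0], "grip": 0.085}, {"translation": [0, 0, 0.035], "rot": [0, 0, 0], "grip": 0.085}, {"translation": [0, 0, 0.03], "rot": [0, 0, 0], "grip": 0.085}, {"translation": [0, 0, 0.025], "rot": [0, 0, 0], "grip": 0.085}, {"translation": [0, 0, 0.015], "rot": [0, 0, 0], "grip": 0.085}], "force": 25}}

```text
t: 1.87
eef_pos: [0.4592, -0.3112, 0.0603]
tool_rot: [0.0, 0.783, -0.622, -0.002]
contact_force: [-0.6, 0.2, -0.3]
gripper_width: 0.998
```

Run:
```python
from look import *
go(.461,-.311,.06)
c=read_camera("side"); cv2.imwrite("pics/s1.png",cv2.resize(c["pixels"][100:230,240:400,::-1],None,fx=4.5,fy=4.5,interpolation=cv2.INTER_CUBIC))
```

```text
pos [ 0.4592 -0.3112  0.0603] yaw -76.9 tilt 0.23 tool shift [ 0.0002 -0.0018  0.0003]
```

View pics/s1.png

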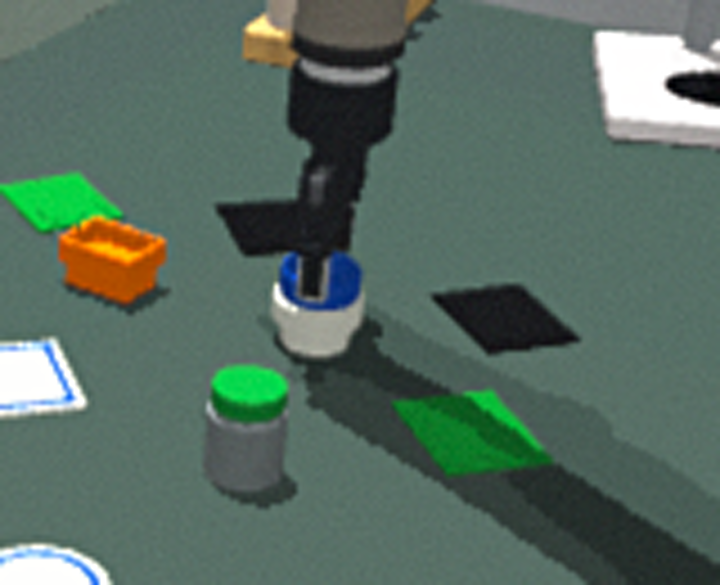

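The finger tip (near crop pixel 313,295) sits beside the blue rim, above the white one. Closing now.

Emit:
{"api": "send_rows", "payload": {"commands": [{"translation": [0, -0.001, 0], "rot": [0, 0, 0], "grip": 0.045}, {"translation": [0, 0, 0], "rot": [0, 0, 0], "grip": 0.045}, {"translation": [0, 0, 0], "rot": [0, 0, 0], "grip": 0.045}, {"translation": [0, 0, 0], "rot": [0, 0, 0], "grip": 0.045}, {"translation": [0, 0, 0], "rot": [0, 0, 0], "grip": 0.045}], "force": 25}}

```text
t: 2.33
eef_pos: [0.4627, -0.3123, 0.0646]
tool_rot: [-0.0, 0.783, -0.622, 0.001]
contact_force: [0.3, 0.7, 2.4]
gripper_width: 0.685
```

Emit:
{"api": "send_rows", "payload": {"commands": [{"translation": [0, 0, 0], "rot": [0, 0, 0], "grip": 0.045}, {"translation": [0, 0, -0.002], "rot": [0, 0, 0], "grip": 0.045}, {"translation": [0, 0, -0.003], "rot": [0, 0, 0], "grip": 0.045}, {"translation": [0, 0, -0.003], "rot": [0, 0, 0], "grip": 0.045}, {"translation": [0, 0, -0.003], "rot": [0, 0, 0], "grip": 0.045}]}}

```text
t: 2.75
eef_pos: [0.4617, -0.3118, 0.0745]
tool_rot: [0.0, 0.783, -0.622, -0.0]
contact_force: [0.3, 0.6, -0.3]
gripper_width: 0.682
```

Run:
```python
from look import *
go(.461,-.311,.06)
c=read_camera("side"); cv2.imwrite("pics/s2.png",cv2.resize(c["pixels"][100:230,240:400,::-1],None,fx=4.5,fy=4.5,interpolation=cv2.INTER_CUBIC))
```

```text
pos [ 0.4617 -0.3118  0.0745] yaw -77.0 tilt 0.01 tool shift [-0.0009  0.0005  0.0145]
```

View pics/s2.png

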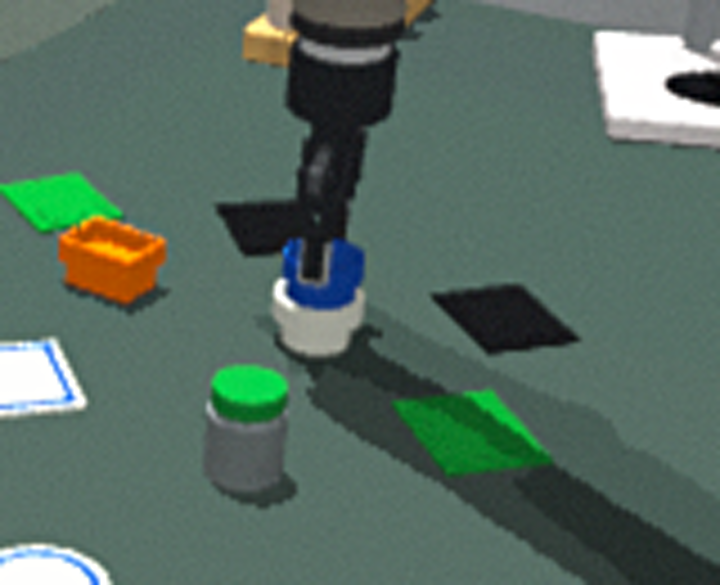

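Emit:
{"api": "send_rows", "payload": {"commands": [{"translation": [0, 0, -0.008], "rot": [0, 0, 0], "grip": 0.045}, {"translation": [0, 0, -0.012], "rot": [0, 0, 0], "grip": 0.045}, {"translation": [0, 0, -0.018], "rot": [0, 0, 0], "grip": 0.045}, {"translation": [0, 0, -0.02], "rot": [0, 0, 0], "grip": 0.045}, {"translation": [0, 0, -0.015], "rot": [0, 0, 0], "grip": 0.045}]}}

```text
t: 3.22
eef_pos: [0.4623, -0.312, 0.1497]
tool_rot: [-0.0, 0.783, -0.622, 0.001]
contact_force: [0.9, -0.1, -0.9]
gripper_width: 0.686
```

Run:
```python
from look import *
go(.464,.075,.15)
c=read_camera("side"); cv2.imwrite("pics/s3.png",cv2.resize(c["pixels"][100:230,240:400,::-1],None,fx=4.5,fy=4.5,interpolation=cv2.INTER_CUBIC))
```

```text
pos [ 0.4623 -0.312   0.1497] yaw -77.0 tilt 0.09 tool shift [-0.3766 -0.0891 -0.0006]
```

View pics/s3.png

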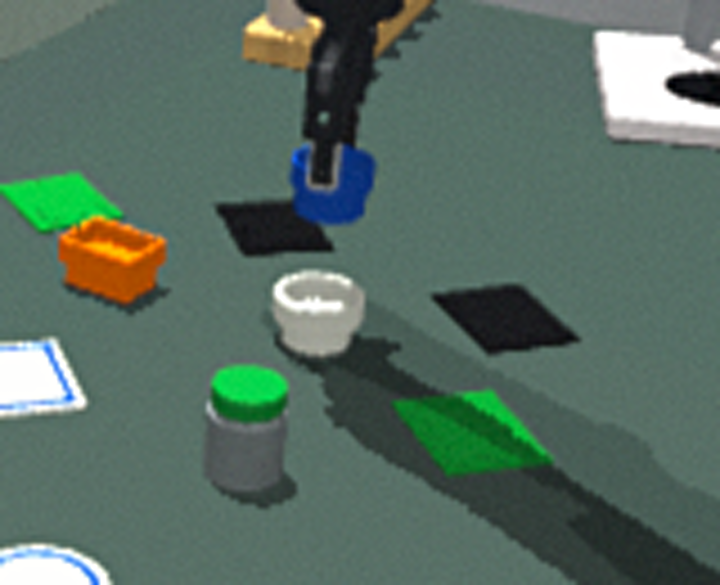

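The blue dish is out and hanging level, and the white dish stayed on the bench. Next is a carry of about 0.387 m.

Emit:
{"api": "send_rows", "payload": {"commands": [{"translation": [-0.015, -0.0035, 0], "rot": [0, 0, 0], "grip": 0.045}, {"translation": [-0.025, -0.006, 0], "rot": [0, 0, 0], "grip": 0.045}, {"translation": [-0.03, -0.007, 0], "rot": [0, 0, 0], "grip": 0.045}, {"translation": [-0.03, -0.007, 0], "rot": [0, 0, 0], "grip": 0.045}, {"translation": [-0.03, -0.007, 0], "rot": [0, 0, 0], "grip": 0.045}]}}

```text
t: 3.68
eef_pos: [0.462, -0.1771, 0.1479]
tool_rot: [-0.0, 0.783, -0.622, 0.0]
contact_force: [0.2, 0.4, 0.0]
gripper_width: 0.68
```

Emit:
{"api": "send_rows", "payload": {"commands": [{"translation": [-0.03, -0.007, 0], "rot": [0, 0, 0], "grip": 0.045}, {"translation": [-0.03, -0.007, 0], "rot": [0, 0, 0], "grip": 0.045}, {"translation": [-0.03, -0.007, 0], "rot": [0, 0, 0], "grip": 0.045}, {"translation": [-0.03, -0.007, 0], "rot": [0, 0, 0], "grip": 0.045}, {"translation": [-0.03, -0.007, 0], "rot": [0, 0, 0], "grip": 0.045}]}}

```text
t: 4.1
eef_pos: [0.4623, -0.0229, 0.148]
tool_rot: [-0.0, 0.783, -0.622, 0.0]
contact_force: [0.6, -0.3, 0.2]
gripper_width: 0.685
```

Emit:
{"api": "send_rows", "payload": {"commands": [{"translation": [-0.03, -0.007, 0], "rot": [0, 0, 0], "grip": 0.045}, {"translation": [-0.03, -0.008, 0], "rot": [0, 0, 0], "grip": 0.045}, {"translation": [-0.02, -0.006, 0], "rot": [0, 0, 0], "grip": 0.045}, {"translation": [-0.01, -0.002, 0], "rot": [0, 0, 0], "grip": 0.045}, {"translation": [-0.005, 0, 0], "rot": [0, 0, 0], "grip": 0.045}]}}

```text
t: 4.52
eef_pos: [0.4635, 0.0751, 0.1478]
tool_rot: [-0.0, 0.784, -0.621, 0.0]
contact_force: [-0.5, 0.2, -0.4]
gripper_width: 0.687
```

Run:
```python
from look import *
go(.464,.075,.045)
snap("wrist","w2","blue",.003)
print(pose()[0]["gripper_width"])
```

```text
pos [0.4635 0.0751 0.1478] yaw -76.8 tilt 0.05 tool shift [ 0.0002 -0.0004  0.1028] 
blue [252. 230.] rect [414.4  54.9] [126.8 173.5] 84.7 encl [415.6  63.4] 177.5
blue [ 80. 156.] rect [455.5 245.9] [60.9 95.5] 38.1 encl [455.2 247.1] 108.0
blue [480.  92.] rect [ 606.  -125.2] [67.  59.9] 45.3 encl [ 606.3 -125.1] 88.2
0.6861899957587424
```

View pics/w2.png

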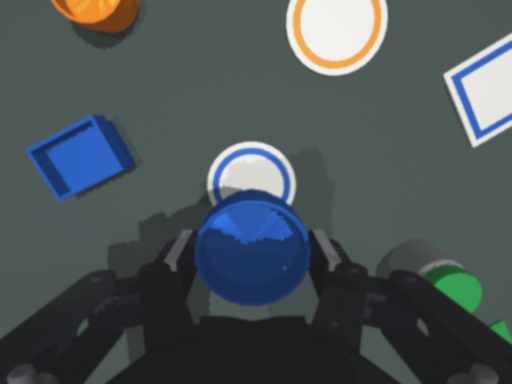

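The dish (centre column 252) lines up with the blue pad (centre column 251). Lowering it.

Emit:
{"api": "send_rows", "payload": {"commands": [{"translation": [0, 0, 0.02], "rot": [0, 0, 0], "grip": 0.045}, {"translation": [0, 0, 0.028], "rot": [0, 0, 0], "grip": 0.045}, {"translation": [0, 0, 0.025], "rot": [0, 0, 0], "grip": 0.045}, {"translation": [0, 0, 0.015], "rot": [0, 0, 0], "grip": 0.045}, {"translation": [0, 0, 0.008], "rot": [0, 0, 0], "grip": 0.045}]}}

```text
t: 4.98
eef_pos: [0.4621, 0.0711, 0.0494]
tool_rot: [0.002, 0.782, -0.623, -0.001]
contact_force: [-0.0, 0.4, 0.2]
gripper_width: 0.688
```

Emit:
{"api": "send_rows", "payload": {"commands": [{"translation": [0, 0, 0.003], "rot": [0, 0, 0], "grip": 0.045}, {"translation": [0, 0, 0.002], "rot": [0, 0, 0], "grip": 0.045}, {"translation": [0, 0, 0.0015], "rot": [0, 0, 0], "grip": 0.045}, {"translation": [0, 0, 0], "rot": [0, 0, 0], "grip": 0.045}, {"translation": [0, 0, 0], "rot": [0, 0, 0], "grip": 0.045}]}}

```text
t: 5.4
eef_pos: [0.4641, 0.0734, 0.0457]
tool_rot: [-0.001, 0.783, -0.622, 0.001]
contact_force: [0.4, -0.6, 0.8]
gripper_width: 0.688
```

Emit:
{"api": "send_rows", "payload": {"commands": [{"translation": [0, 0, 0.001], "rot": [0, 0, 0], "grip": 0.045}, {"translation": [0, 0, 0], "rot": [0, 0, 0], "grip": 0.062}, {"translation": [0, 0, 0], "rot": [0, 0, 0], "grip": 0.085}, {"translation": [0, 0, 0], "rot": [0, 0, 0], "grip": 0.085}, {"translation": [0, 0, 0], "rot": [0, 0, 0], "grip": 0.085}]}}

```text
t: 5.82
eef_pos: [0.4635, 0.0736, 0.0439]
tool_rot: [-0.0, 0.783, -0.622, 0.0]
contact_force: [-0.0, 0.3, -1.1]
gripper_width: 0.993
```

Emit:
{"api": "send_rows", "payload": {"commands": [{"translation": [0, 0, 0], "rot": [0, 0, 0], "grip": 0.085}, {"translation": [0, 0, -0.015], "rot": [0, 0, 0], "grip": 0.085}, {"translation": [0, 0, -0.025], "rot": [0, 0, 0], "grip": 0.085}, {"translation": [0, 0, -0.03], "rot": [0, 0, 0], "grip": 0.085}, {"translation": [0, 0, -0.03], "rot": [0, 0, 0], "grip": 0.085}]}}

```text
t: 6.23
eef_pos: [0.4627, 0.0735, 0.1445]
tool_rot: [0.001, 0.783, -0.622, -0.001]
contact_force: [0.9, 0.2, -0.6]
gripper_width: 0.991
```

Run:
```python
from look import *
go(.635,-.301,.15,-92)
snap("wrist","w3","blue",.043)
```

```text
pos [0.4627 0.0735 0.1445] yaw -76.9 tilt 0.1 tool shift [ 0.4037 -0.0832 -0.0058] rotz 15.1
blue [251. 188.] rect [469.8  76.2] [73.2 64.8] 13.1 encl [470.2  75.1] 74.4
blue [ 76. 155.] rect [466.5 222.6] [51.7 81.7] 38.2 encl [466.2 223.5] 92.4
blue [481.  90.] rect [593.7 -92.7] [57.1 49.2] 45.2 encl [594.1 -92.5] 74.3
```

View pics/w3.png

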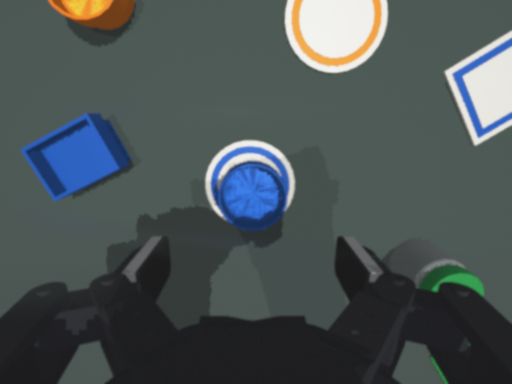

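Emit:
{"api": "send_rows", "payload": {"commands": [{"translation": [0.027, -0.0055, -0.004], "rot": [0, 0, 0], "grip": 0.085}, {"translation": [0.027, -0.0055, -0.004], "rot": [0, 0, 0], "grip": 0.085}, {"translation": [0.027, -0.0055, -0.004], "rot": [0, 0, 0], "grip": 0.085}, {"translation": [0.027, -0.0055, -0.004], "rot": [0, 0, 0], "grip": 0.085}, {"translation": [0.027, -0.0055, -0.004], "rot": [0, 0, 0], "grip": 0.085}]}}

```text
t: 6.7
eef_pos: [0.5209, -0.0531, 0.1638]
tool_rot: [0.0, 0.783, -0.622, 0.0]
contact_force: [0.7, -0.5, 0.2]
gripper_width: 0.996
```

Emit:
{"api": "send_rows", "payload": {"commands": [{"translation": [0.027, -0.0055, -0.004], "rot": [0, 0, 0], "grip": 0.085}, {"translation": [0.027, -0.0055, -0.004], "rot": [0, 0, 0], "grip": 0.085}, {"translation": [0.027, -0.0055, -0.004], "rot": [0, 0, 0], "grip": 0.085}, {"translation": [0.027, -0.0055, -0.004], "rot": [0, 0, 0], "grip": 0.085}, {"translation": [0.027, -0.0055, -0.004], "rot": [0, 0, 0], "grip": 0.085}]}}

```text
t: 7.12
eef_pos: [0.5782, -0.1784, 0.1836]
tool_rot: [0.0, 0.783, -0.622, -0.0]
contact_force: [0.3, 1.0, -0.0]
gripper_width: 0.996
```

Emit:
{"api": "send_rows", "payload": {"commands": [{"translation": [0.027, -0.0055, 0], "rot": [0, 0, 0], "grip": 0.085}, {"translation": [0.027, -0.0055, 0], "rot": [0, 0, 0], "grip": 0.085}, {"translation": [0.027, -0.0055, 0], "rot": [0, 0, 0], "grip": 0.085}, {"translation": [0.027, -0.0055, 0], "rot": [0, 0, 0], "grip": 0.085}, {"translation": [0.027, -0.0055, 0], "rot": [0, 0, 0], "grip": 0.085}]}}

```text
t: 7.53
eef_pos: [0.6354, -0.3036, 0.1832]
tool_rot: [0.0, 0.783, -0.622, -0.0]
contact_force: [1.1, 0.8, 0.3]
gripper_width: 0.998
```

Emit:
{"api": "send_rows", "payload": {"commands": [{"translation": [0, 0, 0], "rot": [0, 0, 5], "grip": 0.085}, {"translation": [0, 0, 0], "rot": [0, 0, 5], "grip": 0.085}, {"translation": [0, 0, 0], "rot": [0, 0, 5], "grip": 0.085}, {"translation": [0, 0, 0], "rot": [0, 0, 0], "grip": 0.085}, {"translation": [0, 0, 0], "rot": [0, 0, 0], "grip": 0.085}]}}

```text
t: 7.95
eef_pos: [0.6351, -0.3022, 0.1833]
tool_rot: [-0.0, -0.696, 0.718, 0.0]
contact_force: [-0.5, 0.2, -0.6]
gripper_width: 0.991
```

Run:
```python
from look import *
go(.635,-.301,.03,-92)
snap("wrist","w4","orange",.04)
c=snap("top","t4","blue",.043,60)
```

```text
pos [ 0.6351 -0.3022  0.1833] yaw -91.8 tilt 0.04 tool shift [-1.200e-03  1.000e-04  1.533e-01] rotz 0.2
orange [252. 184.] rect [ 637.3 -303.2] [52.2 71.8] 84.6 encl [ 637.2 -303.3] 85.0
blue [224. 224.] rect [464.6  71.7] [67.6 67.4] 44.3 encl [463.8  71.7] 71.4
blue [171. 225.] rect [460.8 227.4] [55.5 73.4] 37.9 encl [461.8 228.1] 85.8
```

View pics/w4.png

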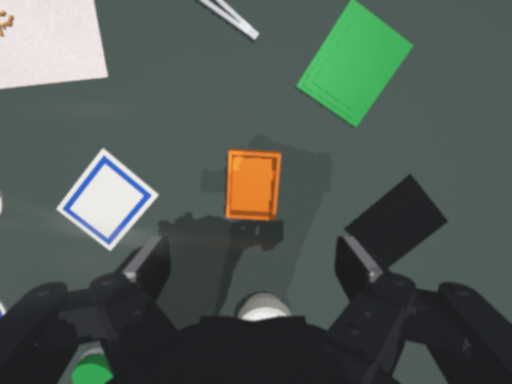

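View pics/t4.png

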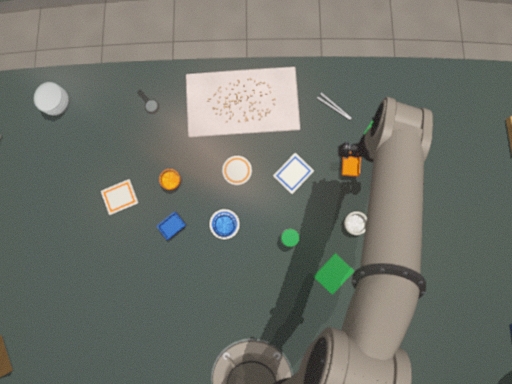

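The top view shows the blue round dish centred in its outline, and white and jar in place. The wrist view has the orange oblong at (252,184), which is (0.637,-0.303). Descending.

Emit:
{"api": "send_rows", "payload": {"commands": [{"translation": [0.001, -0.0015, 0.03], "rot": [0, 0, 2], "grip": 0.085}, {"translation": [0, 0, 0.035], "rot": [0, 0, 0], "grip": 0.085}, {"translation": [0, 0, 0.035], "rot": [0, 0, 0], "grip": 0.085}, {"translation": [0, 0, 0.025], "rot": [0, 0, 0], "grip": 0.085}, {"translation": [0, 0, 0.015], "rot": [0, 0, 0], "grip": 0.085}]}}

```text
t: 8.47
eef_pos: [0.6347, -0.3025, 0.0402]
tool_rot: [-0.001, -0.683, 0.73, 0.002]
contact_force: [-0.1, 0.3, -0.2]
gripper_width: 0.991
```

Emit:
{"api": "send_rows", "payload": {"commands": [{"translation": [0, 0, 0.01], "rot": [0, 0, 0], "grip": 0.085}, {"translation": [0, 0, 0.005], "rot": [0, 0, 0], "grip": 0.085}, {"translation": [0, 0, 0], "rot": [0, 0, 0], "grip": 0.04}, {"translation": [0, 0, 0], "rot": [0, 0, 0], "grip": 0.04}, {"translation": [0, 0, 0], "rot": [0, 0, 0], "grip": 0.04}]}}

```text
t: 8.88
eef_pos: [0.6379, -0.3039, 0.0307]
tool_rot: [0.001, -0.682, 0.731, -0.001]
contact_force: [-0.7, 0.3, 0.4]
gripper_width: 0.596
```

Emit:
{"api": "send_rows", "payload": {"commands": [{"translation": [0, 0, 0], "rot": [0, 0, 0], "grip": 0.04}, {"translation": [0, 0, 0], "rot": [0, 0, 0], "grip": 0.04}, {"translation": [0, 0, 0], "rot": [0, 0, 0], "grip": 0.04}, {"translation": [0, 0, 0], "rot": [0, 0, 0], "grip": 0.04}, {"translation": [0, 0, 0], "rot": [0, 0, 0], "grip": 0.04}]}}

```text
t: 9.3
eef_pos: [0.638, -0.304, 0.0308]
tool_rot: [0.001, -0.682, 0.731, -0.001]
contact_force: [-0.6, 0.2, 6.3]
gripper_width: 0.581
```

Emit:
{"api": "send_rows", "payload": {"commands": [{"translation": [0, 0, -0.01], "rot": [0, 0, 0], "grip": 0.04}, {"translation": [0, 0, -0.02], "rot": [0, 0, 0], "grip": 0.04}, {"translation": [0, 0, -0.03], "rot": [0, 0, 0], "grip": 0.04}, {"translation": [0, 0, -0.03], "rot": [0, 0, 0], "grip": 0.04}, {"translation": [0, 0, -0.03], "rot": [0, 0, 0], "grip": 0.04}]}}

```text
t: 9.72
eef_pos: [0.6362, -0.3033, 0.1505]
tool_rot: [-0.0, -0.682, 0.731, 0.0]
contact_force: [0.9, 0.1, -1.3]
gripper_width: 0.579
```

Run:
```python
from look import *
go(.550,.398,.15,21)
snap("wrist","w5","orange",.15)
```

```text
pos [ 0.6362 -0.3033  0.1505] yaw -93.9 tilt 0.03 tool shift [-0.6937  0.1343  0.0007] rotz -114.9
orange [252. 252.] rect [ 635.1 -304.2] [55.4 73.7] 85.6 encl [ 635.2 -303.5] 86.2
```

View pics/w5.png

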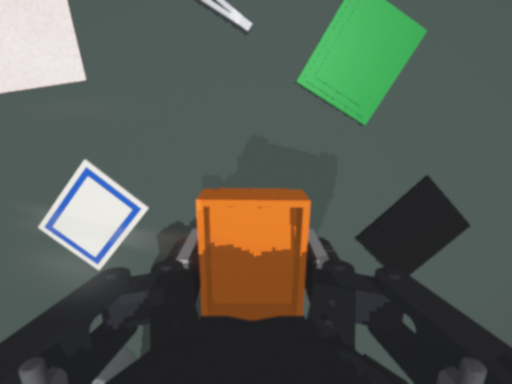

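Emit:
{"api": "send_rows", "payload": {"commands": [{"translation": [-0.0277, 0.0054, 0], "rot": [0, 0, 0], "grip": 0.04}, {"translation": [-0.0277, 0.0054, 0], "rot": [0, 0, 0], "grip": 0.04}, {"translation": [-0.0277, 0.0054, 0], "rot": [0, 0, 0], "grip": 0.04}, {"translation": [-0.0277, 0.0054, 0], "rot": [0, 0, 0], "grip": 0.04}, {"translation": [-0.0277, 0.0054, 0], "rot": [0, 0, 0], "grip": 0.04}]}}

```text
t: 10.18
eef_pos: [0.6188, -0.1622, 0.1494]
tool_rot: [0.0, -0.682, 0.731, -0.0]
contact_force: [0.6, 0.3, -0.0]
gripper_width: 0.578
```

Emit:
{"api": "send_rows", "payload": {"commands": [{"translation": [-0.0277, 0.0054, 0], "rot": [0, 0, 0], "grip": 0.04}, {"translation": [-0.0277, 0.0054, 0], "rot": [0, 0, 0], "grip": 0.04}, {"translation": [-0.0277, 0.0054, 0], "rot": [0, 0, 0], "grip": 0.04}, {"translation": [-0.0277, 0.0054, 0], "rot": [0, 0, 0], "grip": 0.04}, {"translation": [-0.0277, 0.0054, 0], "rot": [0, 0, 0], "grip": 0.04}]}}

```text
t: 10.6
eef_pos: [0.6014, -0.0222, 0.1494]
tool_rot: [0.0, -0.682, 0.731, -0.0]
contact_force: [0.4, 0.2, 0.1]
gripper_width: 0.581
```

Emit:
{"api": "send_rows", "payload": {"commands": [{"translation": [-0.0277, 0.0054, 0], "rot": [0, 0, 0], "grip": 0.04}, {"translation": [-0.0277, 0.0054, 0], "rot": [0, 0, 0], "grip": 0.04}, {"translation": [-0.0277, 0.0054, 0], "rot": [0, 0, 0], "grip": 0.04}, {"translation": [-0.0277, 0.0054, 0], "rot": [0, 0, 0], "grip": 0.04}, {"translation": [-0.0277, 0.0054, 0], "rot": [0, 0, 0], "grip": 0.04}]}}

```text
t: 11.02
eef_pos: [0.584, 0.1179, 0.1494]
tool_rot: [0.0, -0.682, 0.731, -0.0]
contact_force: [0.7, -0.2, -0.4]
gripper_width: 0.58
```

Emit:
{"api": "send_rows", "payload": {"commands": [{"translation": [-0.0277, 0.0054, 0], "rot": [0, 0, 0], "grip": 0.04}, {"translation": [-0.0277, 0.0054, 0], "rot": [0, 0, 0], "grip": 0.04}, {"translation": [-0.0277, 0.0054, 0], "rot": [0, 0, 0], "grip": 0.04}, {"translation": [-0.0277, 0.0054, 0], "rot": [0, 0, 0], "grip": 0.04}, {"translation": [-0.0277, 0.0054, 0], "rot": [0, 0, 0], "grip": 0.04}]}}

```text
t: 11.43
eef_pos: [0.5667, 0.2579, 0.1494]
tool_rot: [0.0, -0.682, 0.731, -0.0]
contact_force: [0.1, 0.1, -0.2]
gripper_width: 0.586
```

Emit:
{"api": "send_rows", "payload": {"commands": [{"translation": [-0.0277, 0.0054, 0], "rot": [0, 0, 0], "grip": 0.04}, {"translation": [-0.0277, 0.0054, 0], "rot": [0, 0, 0], "grip": 0.04}, {"translation": [-0.0277, 0.0054, 0], "rot": [0, 0, 0], "grip": 0.04}, {"translation": [-0.0277, 0.0054, 0], "rot": [0, 0, 0], "grip": 0.04}, {"translation": [-0.0277, 0.0054, 0], "rot": [0, 0, 0], "grip": 0.04}]}}

```text
t: 11.85
eef_pos: [0.5493, 0.3979, 0.1493]
tool_rot: [0.0, -0.682, 0.731, -0.0]
contact_force: [0.6, 1.2, -0.3]
gripper_width: 0.582
```

Emit:
{"api": "send_rows", "payload": {"commands": [{"translation": [0, 0, 0], "rot": [0, 0, -5.75], "grip": 0.04}, {"translation": [0, 0, 0], "rot": [0, 0, -5.75], "grip": 0.04}, {"translation": [0, 0, 0], "rot": [0, 0, -5.75], "grip": 0.04}, {"translation": [0, 0, 0], "rot": [0, 0, -5.75], "grip": 0.04}, {"translation": [0, 0, 0], "rot": [0, 0, -5.75], "grip": 0.04}]}}

```text
t: 12.27
eef_pos: [0.5496, 0.3965, 0.1492]
tool_rot: [0.0, 0.844, -0.537, 0.0]
contact_force: [-0.3, 0.1, -0.2]
gripper_width: 0.58
```

Emit:
{"api": "send_rows", "payload": {"commands": [{"translation": [0, 0, 0], "rot": [0, 0, -5.75], "grip": 0.04}, {"translation": [0, 0, 0], "rot": [0, 0, -5.75], "grip": 0.04}, {"translation": [0, 0, 0], "rot": [0, 0, -5.75], "grip": 0.04}, {"translation": [0, 0, 0], "rot": [0, 0, -5.75], "grip": 0.04}, {"translation": [0, 0, 0], "rot": [0, 0, -5.75], "grip": 0.04}]}}

```text
t: 12.68
eef_pos: [0.5497, 0.3964, 0.1492]
tool_rot: [0.0, 0.951, -0.31, 0.0]
contact_force: [-0.3, -0.5, -0.8]
gripper_width: 0.584
```

Emit:
{"api": "send_rows", "payload": {"commands": [{"translation": [0, 0, 0], "rot": [0, 0, -5.75], "grip": 0.04}, {"translation": [0, 0, 0], "rot": [0, 0, -5.75], "grip": 0.04}, {"translation": [0, 0, 0], "rot": [0, 0, -5.75], "grip": 0.04}, {"translation": [0, 0, 0], "rot": [0, 0, -5.75], "grip": 0.04}, {"translation": [0, 0, 0], "rot": [0, 0, -5.75], "grip": 0.04}]}}

```text
t: 13.1
eef_pos: [0.5497, 0.3963, 0.1492]
tool_rot: [0.0, 0.998, -0.065, 0.0]
contact_force: [-0.3, 0.0, -0.4]
gripper_width: 0.579
```

Emit:
{"api": "send_rows", "payload": {"commands": [{"translation": [0, 0, 0], "rot": [0, 0, -5.75], "grip": 0.04}, {"translation": [0, 0, 0], "rot": [0, 0, -5.75], "grip": 0.04}, {"translation": [0, 0, 0], "rot": [0, 0, -5.75], "grip": 0.04}, {"translation": [0, 0, 0], "rot": [0, 0, -5.75], "grip": 0.04}, {"translation": [0, 0, 0], "rot": [0, 0, -5.75], "grip": 0.04}]}}

```text
t: 13.52
eef_pos: [0.5498, 0.3963, 0.1492]
tool_rot: [0.0, 0.983, 0.185, 0.0]
contact_force: [0.2, 0.0, -1.0]
gripper_width: 0.582
```

Run:
```python
from look import *
go(.550,.398,.034,21)
snap("wrist","w6","orange",.15)
```

```text
pos [0.5498 0.3963 0.1492] yaw 21.3 tilt 0.05 tool shift [ 0.0008 -0.0016  0.1152] rotz 0.3
orange [250. 220.] rect [546.6 403.8] [56.2 94.6] 21.8 encl [547.5 402.3] 101.5
```

View pics/w6.png

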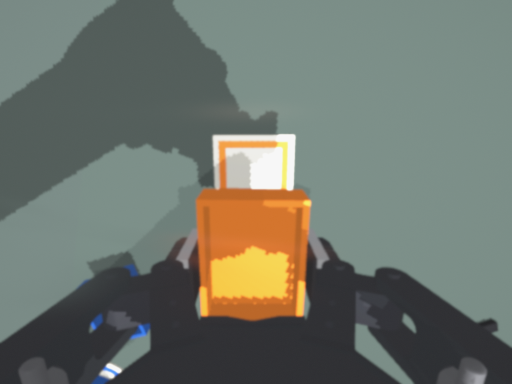

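The dish is aligned with the orange pad (outline at columns 213–295, dish at 197–310, parallel). Lowering it.

Emit:
{"api": "send_rows", "payload": {"commands": [{"translation": [0.001, -0.0015, 0.02], "rot": [0, 0, 0], "grip": 0.04}, {"translation": [0, 0, 0.03], "rot": [0, 0, 0], "grip": 0.04}, {"translation": [0, 0, 0.03], "rot": [0, 0, 0], "grip": 0.04}, {"translation": [0, 0, 0.018], "rot": [0, 0, 0], "grip": 0.04}, {"translation": [0, 0, 0.008], "rot": [0, 0, 0], "grip": 0.04}]}}

```text
t: 13.98
eef_pos: [0.5488, 0.3966, 0.0397]
tool_rot: [0.002, 0.983, 0.182, -0.002]
contact_force: [-0.3, -0.8, 0.3]
gripper_width: 0.576
```

Emit:
{"api": "send_rows", "payload": {"commands": [{"translation": [0, 0, 0.004], "rot": [0, 0, 0], "grip": 0.04}, {"translation": [0, 0, 0.003], "rot": [0, 0, 0], "grip": 0.04}, {"translation": [0, 0, 0.002], "rot": [0, 0, 0], "grip": 0.04}, {"translation": [0, 0, 0], "rot": [0, 0, 0], "grip": 0.04}, {"translation": [0, 0, 0], "rot": [0, 0, 0], "grip": 0.04}]}}

```text
t: 14.4
eef_pos: [0.5506, 0.399, 0.035]
tool_rot: [-0.0, 0.983, 0.183, 0.001]
contact_force: [-0.7, -0.2, -1.2]
gripper_width: 0.58
```

Emit:
{"api": "send_rows", "payload": {"commands": [{"translation": [0, 0, 0.001], "rot": [0, 0, 0], "grip": 0.04}, {"translation": [0, 0, 0], "rot": [0, 0, 0], "grip": 0.055}, {"translation": [0, 0, 0], "rot": [0, 0, 0], "grip": 0.085}, {"translation": [0, 0, 0], "rot": [0, 0, 0], "grip": 0.085}, {"translation": [0, 0, 0], "rot": [0, 0, 0], "grip": 0.085}]}}

```text
t: 14.82
eef_pos: [0.5502, 0.3985, 0.033]
tool_rot: [-0.0, 0.983, 0.183, 0.0]
contact_force: [0.7, -0.1, 0.2]
gripper_width: 0.991
```

Emit:
{"api": "send_rows", "payload": {"commands": [{"translation": [0, 0, 0], "rot": [0, 0, 0], "grip": 0.085}, {"translation": [0, 0, -0.015], "rot": [0, 0, 0], "grip": 0.085}, {"translation": [0, 0, -0.03], "rot": [0, 0, 0], "grip": 0.085}, {"translation": [0, 0, -0.035], "rot": [0, 0, 0], "grip": 0.085}, {"translation": [0, 0, -0.035], "rot": [0, 0, 0], "grip": 0.085}]}}

```text
t: 15.23
eef_pos: [0.5496, 0.3984, 0.1497]
tool_rot: [0.0, 0.983, 0.183, -0.0]
contact_force: [0.4, -1.1, -0.9]
gripper_width: 0.996
```

Run:
```python
from look import *
go(.597,.233,.16)
snap("wrist","w7","orange",.043)
```

```text
pos [0.5496 0.3984 0.1497] yaw 21.1 tilt 0.05 tool shift [-0.0152  0.1713 -0.0103] 
orange [242. 314.] rect [584.2 282.7] [36.9 14.8] 9.8 encl [585. 278.] 37.0
orange [253. 188.] rect [548.9 402. ] [57.3 83.1] 21.1 encl [548.8 402.6] 97.7
```

View pics/w7.png

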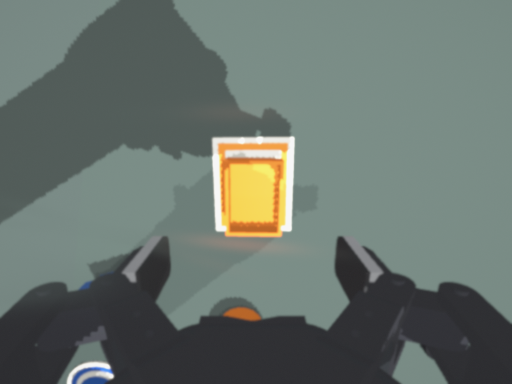

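The orange oblong sits centred in its outline at about (253,188). On to the orange round dish.

Emit:
{"api": "send_rows", "payload": {"commands": [{"translation": [-0.003, 0.034, -0.005], "rot": [0, 0, 0], "grip": 0.085}, {"translation": [-0.003, 0.034, -0.005], "rot": [0, 0, 0], "grip": 0.085}, {"translation": [-0.003, 0.034, -0.005], "rot": [0, 0, 0], "grip": 0.085}, {"translation": [-0.003, 0.034, -0.005], "rot": [0, 0, 0], "grip": 0.085}, {"translation": [-0.003, 0.034, -0.005], "rot": [0, 0, 0], "grip": 0.085}]}}

```text
t: 15.7
eef_pos: [0.5974, 0.233, 0.1742]
tool_rot: [0.0, 0.983, 0.183, 0.001]
contact_force: [0.6, -0.1, 0.1]
gripper_width: 0.997
```

Run:
```python
from look import *
go(.597,.233,.031)
snap("wrist","w8","orange",.04)
```

```text
pos [0.5974 0.233  0.1742] yaw 21.1 tilt 0.06 tool shift [-0.0006 -0.0002  0.1432] 
orange [253. 186.] rect [598.6 234. ] [60.3 61.5] 65.7 encl [598.4 234.7] 62.9
orange [268.  25.] rect [560.  368.9] [58.  38.9] 21.2 encl [559.7 369.3] 68.9
```

View pics/w8.png

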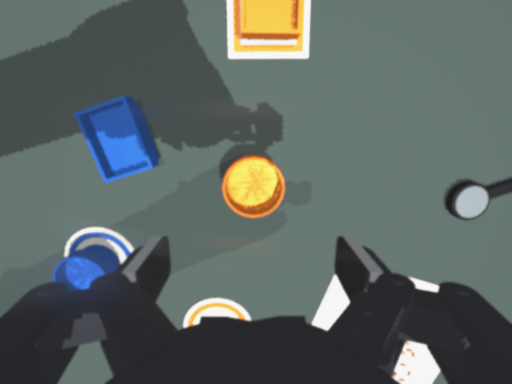

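The orange round dish is at (253,186), which is (0.5985,0.234), right under the jaws.

Emit:
{"api": "send_rows", "payload": {"commands": [{"translation": [0.001, -0.0005, 0.03], "rot": [0, 0, 0], "grip": 0.085}, {"translation": [0, 0, 0.035], "rot": [0, 0, 0], "grip": 0.085}, {"translation": [0, 0, 0.035], "rot": [0, 0, 0], "grip": 0.085}, {"translation": [0, 0, 0.025], "rot": [0, 0, 0], "grip": 0.085}, {"translation": [0, 0, 0.013], "rot": [0, 0, 0], "grip": 0.085}]}}

```text
t: 16.17
eef_pos: [0.5963, 0.2344, 0.0321]
tool_rot: [0.001, 0.983, 0.183, -0.002]
contact_force: [-0.5, 0.0, -0.2]
gripper_width: 0.996
```

Emit:
{"api": "send_rows", "payload": {"commands": [{"translation": [0, 0, 0.005], "rot": [0, 0, 0], "grip": 0.085}, {"translation": [0, 0, 0], "rot": [0, 0, 0], "grip": 0.045}, {"translation": [0, 0, 0], "rot": [0, 0, 0], "grip": 0.045}, {"translation": [0, 0, 0], "rot": [0, 0, 0], "grip": 0.045}, {"translation": [0, 0, 0], "rot": [0, 0, 0], "grip": 0.045}]}}

```text
t: 16.58
eef_pos: [0.5991, 0.2362, 0.0319]
tool_rot: [-0.0, 0.983, 0.183, 0.002]
contact_force: [0.2, 0.2, 3.3]
gripper_width: 0.703
```

Emit:
{"api": "send_rows", "payload": {"commands": [{"translation": [0, 0, 0], "rot": [0, 0, 0], "grip": 0.045}, {"translation": [0, 0, 0], "rot": [0, 0, 0], "grip": 0.045}, {"translation": [0, 0, 0], "rot": [0, 0, 0], "grip": 0.045}, {"translation": [0, 0, 0], "rot": [0, 0, 0], "grip": 0.045}, {"translation": [0, 0, 0], "rot": [0, 0, 0], "grip": 0.045}]}}

```text
t: 17.0
eef_pos: [0.5992, 0.2362, 0.0319]
tool_rot: [-0.0, 0.983, 0.183, 0.002]
contact_force: [-1.6, 0.9, 7.7]
gripper_width: 0.699
```

Emit:
{"api": "send_rows", "payload": {"commands": [{"translation": [0, 0, -0.01], "rot": [0, 0, 0], "grip": 0.045}, {"translation": [0, 0, -0.02], "rot": [0, 0, 0], "grip": 0.045}, {"translation": [0, 0, -0.025], "rot": [0, 0, 0], "grip": 0.045}, {"translation": [0, 0, -0.025], "rot": [0, 0, 0], "grip": 0.045}, {"translation": [0, 0, -0.02], "rot": [0, 0, 0], "grip": 0.045}]}}

```text
t: 17.42
eef_pos: [0.5983, 0.2355, 0.1326]
tool_rot: [-0.0, 0.983, 0.183, 0.001]
contact_force: [0.5, 0.2, 0.4]
gripper_width: 0.702
```

Run:
```python
from look import *
go(.625,.037,.13)
```

```text
pos [0.5983 0.2355 0.1326] yaw 21.1 tilt 0.11 tool shift [-0.0464  0.1949  0.0025]
```

Emit:
{"api": "send_rows", "payload": {"commands": [{"translation": [-0.0046, 0.0195, 0], "rot": [0, 0, 0], "grip": 0.045}, {"translation": [-0.0046, 0.0195, 0], "rot": [0, 0, 0], "grip": 0.045}, {"translation": [-0.0046, 0.0195, 0], "rot": [0, 0, 0], "grip": 0.045}, {"translation": [-0.0046, 0.0195, 0], "rot": [0, 0, 0], "grip": 0.045}, {"translation": [-0.0046, 0.0195, 0], "rot": [0, 0, 0], "grip": 0.045}]}}

```text
t: 17.83
eef_pos: [0.6116, 0.1349, 0.1308]
tool_rot: [0.0, 0.983, 0.183, 0.0]
contact_force: [-1.0, 0.1, -0.5]
gripper_width: 0.703
```

Emit:
{"api": "send_rows", "payload": {"commands": [{"translation": [-0.0046, 0.0195, 0], "rot": [0, 0, 0], "grip": 0.045}, {"translation": [-0.0046, 0.0195, 0], "rot": [0, 0, 0], "grip": 0.045}, {"translation": [-0.0046, 0.0195, 0], "rot": [0, 0, 0], "grip": 0.045}, {"translation": [-0.0046, 0.0195, 0], "rot": [0, 0, 0], "grip": 0.045}, {"translation": [-0.0046, 0.0195, 0], "rot": [0, 0, 0], "grip": 0.045}]}}

```text
t: 18.25
eef_pos: [0.6251, 0.0356, 0.1308]
tool_rot: [0.0, 0.983, 0.183, 0.0]
contact_force: [0.2, 0.1, -0.2]
gripper_width: 0.706
```

Run:
```python
from look import *
go(.625,.037,.035)
snap("wrist","w9","orange",.13)
```

```text
pos [0.6251 0.0356 0.1308] yaw 21.0 tilt 0.05 tool shift [ 0.0003 -0.0014  0.0958] 
orange [253. 237.] rect [620.5  38.3] [64.3 90.2] 39.7 encl [623.3  41.5] 92.1
```

View pics/w9.png

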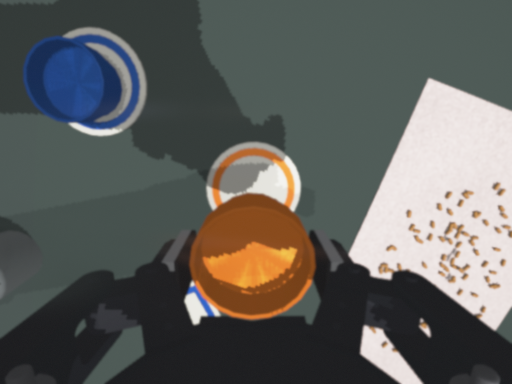

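The dish (column 253) lines up with the orange round pad (column 254). Lowering it.

Emit:
{"api": "send_rows", "payload": {"commands": [{"translation": [0, -0.001, 0.02], "rot": [0, 0, 0], "grip": 0.045}, {"translation": [0, 0, 0.025], "rot": [0, 0, 0], "grip": 0.045}, {"translation": [0, 0, 0.025], "rot": [0, 0, 0], "grip": 0.045}, {"translation": [0, 0, 0.012], "rot": [0, 0, 0], "grip": 0.045}, {"translation": [0, 0, 0.006], "rot": [0, 0, 0], "grip": 0.045}]}}

```text
t: 18.72
eef_pos: [0.6235, 0.0375, 0.0404]
tool_rot: [-0.0, 0.983, 0.183, -0.001]
contact_force: [-0.2, -0.2, 1.1]
gripper_width: 0.701
```

Emit:
{"api": "send_rows", "payload": {"commands": [{"translation": [0, 0, 0.004], "rot": [0, 0, 0], "grip": 0.045}, {"translation": [0, 0, 0.003], "rot": [0, 0, 0], "grip": 0.045}, {"translation": [0, 0, 0.001], "rot": [0, 0, 0], "grip": 0.045}, {"translation": [0, 0, 0], "rot": [0, 0, 0], "grip": 0.045}, {"translation": [0, 0, 0], "rot": [0, 0, 0], "grip": 0.045}]}}

```text
t: 19.13
eef_pos: [0.6255, 0.038, 0.035]
tool_rot: [0.0, 0.983, 0.183, 0.001]
contact_force: [0.2, -0.6, 3.0]
gripper_width: 0.703
```

Emit:
{"api": "send_rows", "payload": {"commands": [{"translation": [0, 0, 0], "rot": [0, 0, 0], "grip": 0.062}, {"translation": [0, 0, 0], "rot": [0, 0, 0], "grip": 0.085}, {"translation": [0, 0, 0], "rot": [0, 0, 0], "grip": 0.085}, {"translation": [0, 0, 0], "rot": [0, 0, 0], "grip": 0.085}, {"translation": [0, 0, 0], "rot": [0, 0, 0], "grip": 0.085}]}}

```text
t: 19.55
eef_pos: [0.6247, 0.0376, 0.0338]
tool_rot: [0.0, 0.983, 0.183, -0.0]
contact_force: [-0.4, -0.1, 0.8]
gripper_width: 0.997
```

Emit:
{"api": "send_rows", "payload": {"commands": [{"translation": [0, 0, 0], "rot": [0, 0, 0], "grip": 0.085}, {"translation": [0, 0, -0.015], "rot": [0, 0, 0], "grip": 0.085}, {"translation": [0, 0, -0.03], "rot": [0, 0, 0], "grip": 0.085}, {"translation": [0, 0, -0.04], "rot": [0, 0, 0], "grip": 0.085}, {"translation": [0, 0, -0.04], "rot": [0, 0, 0], "grip": 0.085}]}}

```text
t: 19.97
eef_pos: [0.6239, 0.0378, 0.1605]
tool_rot: [-0.0, 0.983, 0.183, -0.001]
contact_force: [0.7, -0.1, -0.9]
gripper_width: 0.994
```

Run:
```python
from look import *
go(.461,.228,.16,38.5)
snap("wrist","w10","orange",.043)
```

```text
pos [0.6239 0.0378 0.1605] yaw 21.1 tilt 0.1 tool shift [-0.0835 -0.236   0.0009] rotz -17.4
orange [254. 187.] rect [625.1  42.8] [65.2 72.5] 45.3 encl [624.6  42.1] 73.3
```

View pics/w10.png

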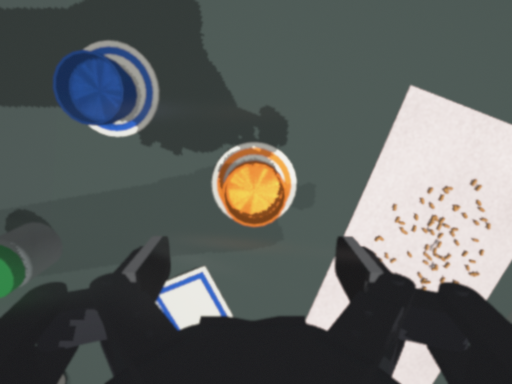

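Orange round is placed and centred. Next is the blue oblong dish.

Emit:
{"api": "send_rows", "payload": {"commands": [{"translation": [-0.0083, -0.0236, -0.002], "rot": [0, 0, 0], "grip": 0.085}, {"translation": [-0.0083, -0.0236, -0.002], "rot": [0, 0, 0], "grip": 0.085}, {"translation": [-0.0083, -0.0236, -0.002], "rot": [0, 0, 0], "grip": 0.085}, {"translation": [-0.0083, -0.0236, -0.002], "rot": [0, 0, 0], "grip": 0.085}, {"translation": [-0.0083, -0.0236, -0.002], "rot": [0, 0, 0], "grip": 0.085}]}}

```text
t: 20.43
eef_pos: [0.5428, 0.1338, 0.1699]
tool_rot: [0.0, 0.983, 0.183, 0.001]
contact_force: [0.9, 0.3, -0.3]
gripper_width: 0.998
```

Emit:
{"api": "send_rows", "payload": {"commands": [{"translation": [-0.0083, -0.0236, 0], "rot": [0, 0, 0], "grip": 0.085}, {"translation": [-0.0083, -0.0236, 0], "rot": [0, 0, 0], "grip": 0.085}, {"translation": [-0.0083, -0.0236, 0], "rot": [0, 0, 0], "grip": 0.085}, {"translation": [-0.0083, -0.0236, 0], "rot": [0, 0, 0], "grip": 0.085}, {"translation": [-0.0083, -0.0236, 0], "rot": [0, 0, 0], "grip": 0.085}]}}

```text
t: 20.85
eef_pos: [0.4616, 0.2291, 0.1698]
tool_rot: [0.0, 0.983, 0.183, 0.001]
contact_force: [-0.3, 0.8, 0.8]
gripper_width: 0.998
```

Emit:
{"api": "send_rows", "payload": {"commands": [{"translation": [0, 0, 0], "rot": [0, 0, -6], "grip": 0.085}, {"translation": [0, 0, 0], "rot": [0, 0, -6], "grip": 0.085}, {"translation": [0, 0, 0], "rot": [0, 0, -5.5], "grip": 0.085}, {"translation": [0, 0, 0], "rot": [0, 0, 0], "grip": 0.085}, {"translation": [0, 0, 0], "rot": [0, 0, 0], "grip": 0.085}]}}

```text
t: 21.27
eef_pos: [0.4625, 0.2282, 0.1694]
tool_rot: [-0.0, 0.944, 0.329, 0.0]
contact_force: [0.7, -0.1, -0.2]
gripper_width: 1.002
```

Run:
```python
from look import *
go(.461,.228,.031,38.5)
snap("wrist","w11","blue",.04)
```

```text
pos [0.4625 0.2282 0.1694] yaw 38.4 tilt 0.04 tool shift [-0.0014 -0.0008  0.1383] rotz -0.1
blue [184. 283.] rect [472.1  93.1] [46.2 88.3] 17.9 encl [466.5  90.9] 89.7
blue [253. 186.] rect [461.5 230.2] [52.  71.1] 38.1 encl [462.  229.5] 85.3
```

View pics/w11.png

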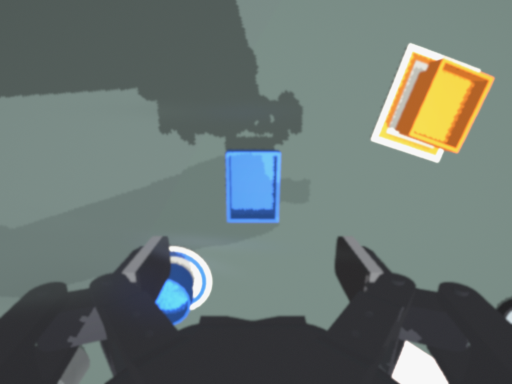

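The dish is at (253,186), aligned with the jaws. Picking it up.

Emit:
{"api": "send_rows", "payload": {"commands": [{"translation": [0, -0.0015, 0.03], "rot": [0, 0, 0], "grip": 0.085}, {"translation": [0, 0, 0.035], "rot": [0, 0, 0], "grip": 0.085}, {"translation": [0, 0, 0.035], "rot": [0, 0, 0], "grip": 0.085}, {"translation": [0, 0, 0.023], "rot": [0, 0, 0], "grip": 0.085}, {"translation": [0, 0, 0.01], "rot": [0, 0, 0], "grip": 0.085}]}}

```text
t: 21.73
eef_pos: [0.46, 0.2281, 0.033]
tool_rot: [0.0, 0.944, 0.329, -0.002]
contact_force: [-0.1, -0.2, 0.4]
gripper_width: 0.994
```

Emit:
{"api": "send_rows", "payload": {"commands": [{"translation": [0, 0, 0.005], "rot": [0, 0, 0], "grip": 0.085}, {"translation": [0, 0, 0], "rot": [0, 0, 0], "grip": 0.04}, {"translation": [0, 0, 0], "rot": [0, 0, 0], "grip": 0.04}, {"translation": [0, 0, 0], "rot": [0, 0, 0], "grip": 0.04}, {"translation": [0, 0, 0], "rot": [0, 0, 0], "grip": 0.04}]}}

```text
t: 22.15
eef_pos: [0.4627, 0.23, 0.0324]
tool_rot: [-0.0, 0.944, 0.33, 0.002]
contact_force: [-0.5, -0.1, 5.4]
gripper_width: 0.581
```

Emit:
{"api": "send_rows", "payload": {"commands": [{"translation": [0, 0, 0], "rot": [0, 0, 0], "grip": 0.04}, {"translation": [0, 0, 0], "rot": [0, 0, 0], "grip": 0.04}, {"translation": [0, 0, 0], "rot": [0, 0, 0], "grip": 0.04}, {"translation": [0, 0, 0], "rot": [0, 0, 0], "grip": 0.04}, {"translation": [0, 0, 0], "rot": [0, 0, 0], "grip": 0.04}]}}

```text
t: 22.57
eef_pos: [0.4626, 0.23, 0.0324]
tool_rot: [-0.0, 0.944, 0.33, 0.002]
contact_force: [-0.7, -1.0, 6.8]
gripper_width: 0.579
```

Emit:
{"api": "send_rows", "payload": {"commands": [{"translation": [0, 0, -0.01], "rot": [0, 0, 0], "grip": 0.04}, {"translation": [0, 0, -0.02], "rot": [0, 0, 0], "grip": 0.04}, {"translation": [0, 0, -0.03], "rot": [0, 0, 0], "grip": 0.04}, {"translation": [0, 0, -0.03], "rot": [0, 0, 0], "grip": 0.04}, {"translation": [0, 0, -0.03], "rot": [0, 0, 0], "grip": 0.04}]}}

```text
t: 22.98
eef_pos: [0.461, 0.2291, 0.1527]
tool_rot: [-0.0, 0.944, 0.33, -0.0]
contact_force: [0.6, 0.3, -0.9]
gripper_width: 0.579
```

Run:
```python
from look import *
go(.615,-.134,.15,44)
```

```text
pos [0.461  0.2291 0.1527] yaw 38.6 tilt 0.03 tool shift [-0.106   0.38    0.0027] rotz -5.4
```

Emit:
{"api": "send_rows", "payload": {"commands": [{"translation": [-0.0071, 0.0253, 0], "rot": [0, 0, 0], "grip": 0.04}, {"translation": [-0.0071, 0.0253, 0], "rot": [0, 0, 0], "grip": 0.04}, {"translation": [-0.0071, 0.0253, 0], "rot": [0, 0, 0], "grip": 0.04}, {"translation": [-0.0071, 0.0253, 0], "rot": [0, 0, 0], "grip": 0.04}, {"translation": [-0.0071, 0.0253, 0], "rot": [0, 0, 0], "grip": 0.04}]}}

```text
t: 23.4
eef_pos: [0.5128, 0.1069, 0.1518]
tool_rot: [0.0, 0.944, 0.33, 0.0]
contact_force: [0.2, -0.1, -0.3]
gripper_width: 0.578
```

Emit:
{"api": "send_rows", "payload": {"commands": [{"translation": [-0.0071, 0.0253, 0], "rot": [0, 0, 0], "grip": 0.04}, {"translation": [-0.0071, 0.0253, 0], "rot": [0, 0, 0], "grip": 0.04}, {"translation": [-0.0071, 0.0253, 0], "rot": [0, 0, 0], "grip": 0.04}, {"translation": [-0.0071, 0.0253, 0], "rot": [0, 0, 0], "grip": 0.04}, {"translation": [-0.0071, 0.0253, 0], "rot": [0, 0, 0], "grip": 0.04}]}}

```text
t: 23.82
eef_pos: [0.5638, -0.0142, 0.1518]
tool_rot: [0.0, 0.944, 0.33, 0.0]
contact_force: [0.9, 0.6, 0.1]
gripper_width: 0.579
```

Emit:
{"api": "send_rows", "payload": {"commands": [{"translation": [-0.0071, 0.0253, 0], "rot": [0, 0, 0], "grip": 0.04}, {"translation": [-0.0071, 0.0253, 0], "rot": [0, 0, 0], "grip": 0.04}, {"translation": [-0.0071, 0.0253, 0], "rot": [0, 0, 0], "grip": 0.04}, {"translation": [-0.0071, 0.0253, 0], "rot": [0, 0, 0], "grip": 0.04}, {"translation": [-0.0071, 0.0253, 0], "rot": [0, 0, 0], "grip": 0.04}]}}

```text
t: 24.23
eef_pos: [0.6148, -0.1353, 0.1518]
tool_rot: [0.0, 0.944, 0.33, 0.0]
contact_force: [0.7, 0.2, 0.6]
gripper_width: 0.582
```

Emit:
{"api": "send_rows", "payload": {"commands": [{"translation": [0, 0, 0], "rot": [0, 0, -2.7], "grip": 0.04}, {"translation": [0, 0, 0], "rot": [0, 0, -2.7], "grip": 0.04}, {"translation": [0, 0, 0], "rot": [0, 0, 0], "grip": 0.04}, {"translation": [0, 0, 0], "rot": [0, 0, 0], "grip": 0.04}, {"translation": [0, 0, 0], "rot": [0, 0, 0], "grip": 0.04}]}}

```text
t: 24.65
eef_pos: [0.6145, -0.1335, 0.1513]
tool_rot: [-0.0, 0.927, 0.374, 0.0]
contact_force: [-0.3, 0.1, 0.2]
gripper_width: 0.579
```

Run:
```python
from look import *
go(.615,-.134,.0355,44)
snap("wrist","w12","blue",.15)
```

```text
pos [ 0.6145 -0.1335  0.1513] yaw 43.9 tilt 0.01 tool shift [-0.      0.0007  0.1158] rotz -0.1
blue [252. 232.] rect [ 609.6 -129.2] [55.6 96.2] 44.6 encl [ 610.9 -129.7] 103.1
```

View pics/w12.png

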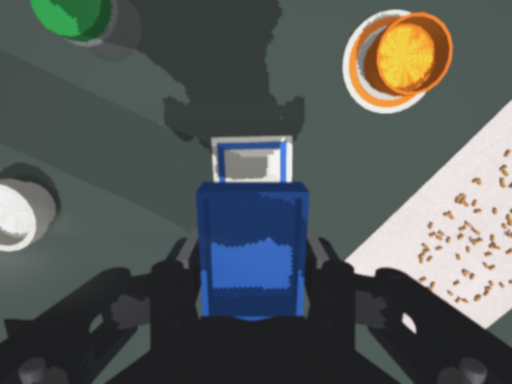

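The dish and the pad outline (columns 212–293) are parallel and share a centre. Lowering 116 mm and releasing.

Emit:
{"api": "send_rows", "payload": {"commands": [{"translation": [0, 0, 0.02], "rot": [0, 0, 0], "grip": 0.04}, {"translation": [0, 0, 0.03], "rot": [0, 0, 0], "grip": 0.04}, {"translation": [0, 0, 0.03], "rot": [0, 0, 0], "grip": 0.04}, {"translation": [0, 0, 0.018], "rot": [0, 0, 0], "grip": 0.04}, {"translation": [0, 0, 0.009], "rot": [0, 0, 0], "grip": 0.04}]}}

```text
t: 25.12
eef_pos: [0.6129, -0.1336, 0.0411]
tool_rot: [-0.001, 0.927, 0.374, -0.002]
contact_force: [-0.4, -0.2, -0.3]
gripper_width: 0.578
```

Emit:
{"api": "send_rows", "payload": {"commands": [{"translation": [0, 0, 0.005], "rot": [0, 0, 0], "grip": 0.04}, {"translation": [0, 0, 0.003], "rot": [0, 0, 0], "grip": 0.04}, {"translation": [0, 0, 0.001], "rot": [0, 0, 0], "grip": 0.04}, {"translation": [0, 0, 0], "rot": [0, 0, 0], "grip": 0.04}, {"translation": [0, 0, 0], "rot": [0, 0, 0], "grip": 0.04}]}}

```text
t: 25.53
eef_pos: [0.6155, -0.1339, 0.036]
tool_rot: [0.001, 0.927, 0.374, 0.001]
contact_force: [-0.0, 1.0, -0.6]
gripper_width: 0.574
```

Emit:
{"api": "send_rows", "payload": {"commands": [{"translation": [0, 0, 0], "rot": [0, 0, 0], "grip": 0.055}, {"translation": [0, 0, 0], "rot": [0, 0, 0], "grip": 0.085}, {"translation": [0, 0, 0], "rot": [0, 0, 0], "grip": 0.085}, {"translation": [0, 0, 0], "rot": [0, 0, 0], "grip": 0.085}, {"translation": [0, 0, 0], "rot": [0, 0, 0], "grip": 0.085}]}}

```text
t: 25.95
eef_pos: [0.6148, -0.1339, 0.035]
tool_rot: [0.0, 0.927, 0.374, 0.0]
contact_force: [0.1, 0.2, 0.2]
gripper_width: 0.997
```

Emit:
{"api": "send_rows", "payload": {"commands": [{"translation": [0, 0, 0], "rot": [0, 0, 0], "grip": 0.085}, {"translation": [0, 0, -0.015], "rot": [0, 0, 0], "grip": 0.085}, {"translation": [0, 0, -0.03], "rot": [0, 0, 0], "grip": 0.085}, {"translation": [0, 0, -0.04], "rot": [0, 0, 0], "grip": 0.085}, {"translation": [0, 0, -0.04], "rot": [0, 0, 0], "grip": 0.085}]}}

```text
t: 26.37
eef_pos: [0.614, -0.1335, 0.1615]
tool_rot: [-0.001, 0.927, 0.375, -0.001]
contact_force: [0.7, 0.3, 0.7]
gripper_width: 0.996
```

Run:
```python
from look import *
go(.625,-.34,.2)
snap("wrist","w13","blue",.043)
```

```text
pos [ 0.614  -0.1335  0.1615] yaw 44.0 tilt 0.1 tool shift [-0.1355  0.1562 -0.0387] 
blue [253. 184.] rect [ 611.1 -130.1] [57.6 81.4] 44.9 encl [ 610.8 -129.2] 96.0
```

View pics/w13.png

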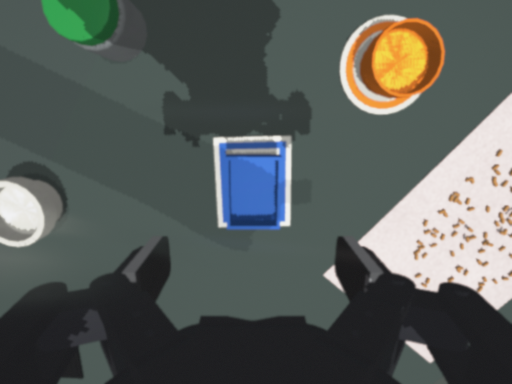

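Placed well. I'll move the arm aside to clear the top camera for a last check.

Emit:
{"api": "send_rows", "payload": {"commands": [{"translation": [-0.027, 0.031, -0.008], "rot": [0, 0, 0], "grip": 0.085}, {"translation": [-0.027, 0.031, -0.008], "rot": [0, 0, 0], "grip": 0.085}, {"translation": [-0.027, 0.031, -0.008], "rot": [0, 0, 0], "grip": 0.085}, {"translation": [-0.027, 0.031, -0.008], "rot": [0, 0, 0], "grip": 0.085}, {"translation": [-0.027, 0.031, -0.008], "rot": [0, 0, 0], "grip": 0.085}]}}

```text
t: 26.83
eef_pos: [0.6248, -0.3401, 0.2013]
tool_rot: [0.0, 0.927, 0.374, 0.0]
contact_force: [0.5, 0.1, 0.0]
gripper_width: 0.994
```

Emit:
{"api": "send_rows", "payload": {"commands": [{"translation": [0, 0, 0], "rot": [0, 0, 0], "grip": 0.085}, {"translation": [0, 0, 0], "rot": [0, 0, 0], "grip": 0.085}, {"translation": [0, 0, 0], "rot": [0, 0, 0], "grip": 0.085}, {"translation": [0, 0, 0], "rot": [0, 0, 0], "grip": 0.085}, {"translation": [0, 0, 0], "rot": [0, 0, 0], "grip": 0.085}]}}

```text
t: 27.25
eef_pos: [0.6254, -0.3358, 0.1998]
tool_rot: [-0.0, 0.927, 0.376, 0.0]
contact_force: [0.5, 1.0, 0.5]
gripper_width: 0.989
```

Run:
```python
from look import *
c=snap("top","t9","green",.068,60)
cv2.imwrite("pics/t9c.png",cv2.resize(c["pixels"][130:290,90:420,::-1],None,fx=2.4,fy=2.4,interpolation=cv2.INTER_CUBIC))
# split dish (deep, saturated/dark inside) from band: pick pixels by depth height
uu,vv=np.meshgrid(np.arange(512),np.arange(384)); 
pts=cv2.undistortPoints(np.stack([uu,vv],-1).reshape(-1,1,2).astype(float),c["mtx"],c["dist"]).reshape(-1,2)
d=c["depth"].ravel(); E=c["extrinsics"]
W=np.c_[pts[:,0]*d,-pts[:,1]*d,-d]@E[:3,:3].T+E[:3,3]
ok=d>0
for n,(x,y) in dict(br=(464,75),orr=(625,37),bo=(615,-134),oo=(550,398),white=(461,-311),jar=(421,-117)).items():
    s=ok&(np.hypot(W[:,0]-x/1e3,W[:,1]-y/1e3)<.06)&(W[:,2]>.034)
    P=(W[s,:2]*1000).astype(np.float32); r=cv2.minAreaRect(P)
    print(n,(x,y),s.sum(),"rect",np.round(r[0],1),np.round(r[1],1),round(r[2],1),"zmax",W[s,2].max().round(4))
s=read_camera("side"); cv2.imwrite("pics/s9.png",s["pixels"][:,:,::-1])
```

```text
green [334. 274.] rect [ 318.8 -237.2] [76.4 92.6] 46.0 encl [ 320.1 -237.2] 113.5
green [290. 238.] rect [ 422.4 -115.2] [47.8 47.9] 44.1 encl [ 422.7 -115.7] 50.7
green [380. 123.] rect [ 748.2 -387.4] [55.9 75.5] 55.3 encl [ 750.2 -386.8] 85.8
br (464, 75) 58 rect [463.3  71.8] [57.9 57.5] 45.3 zmax 0.0471
orr (625, 37) 72 rect [626.1  35.8] [58.1 57.6] 27.1 zmax 0.0473
bo (615, -134) 106 rect [ 615.3 -134.5] [49.7 69.2] 43.6 zmax 0.0473
oo (550, 398) 125 rect [551.5 395.8] [52.6 71. ] 20.4 zmax 0.0493
white (461, -311) 3942 rect [ 460.6 -320.6] [ 84.  119.4] 88.5 zmax 0.6533
jar (421, -117) 276 rect [ 423.3 -116.3] [50.8 50.8] 42.7 zmax 0.0737
```

View pics/t9c.png

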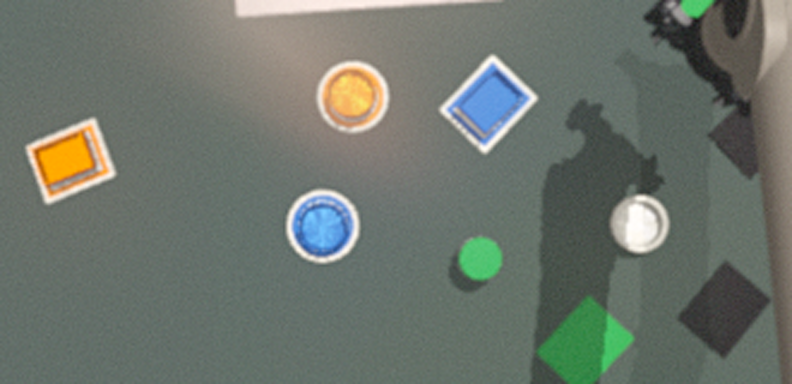

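View pics/s9.png

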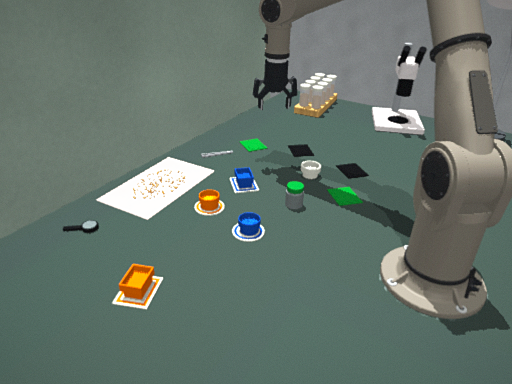

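All four dishes lie within about 4 mm of their pad centres. The white dish (crop 638,224) and the jar (crop 481,258) haven't moved.

```bash
python3 -c "
from station import *
print(hand_in())"
```

```text
the job is handed in; nothing more can be done
None
```

I put all four dishes on their matching pads and handed the job in at about 27 s of the 109 s allowed. The blue round dish came out of the white one on its own.

**Dish positions:** the last top-camera depth check put every dish centre within about 4 mm of its pad centre (limit 12 mm). The rectangular dishes were within about 1° of their outlines. Rim heights came out at 47–49 mm, against a nominal 43 mm. The jar also read about 6 mm high, so I took this as a depth offset rather than a badly seated dish. The side view showed all the dishes upright.

**White dish and jar:** both stand upright where they started. The jar agreed with its first position to about 2 mm. The depth check for the white dish was spoiled by the arm being in view. I judged that one from the picture instead, where it sits within about a pixel of where the nested pair stood at the start.

The arm was clear of everything at the end with the gripper open. `hand_in()` gave no verdict.

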